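# Secure the culture jars in their carrier with the gate bar and drop pin

## Task

Make the jar carrier ready for the steriliser: push any culture jar that stands out of line back into the row, swing the gate bar fully shut in front of the jars, and drop the locking pin from its parking tube down through the keeper and the eye of the bar until its collar sits on the keeper. Keep the jars upright and do not disturb the loose jar and the spray bottle that stand on the bench.

Things in the scene. Friction and masses are not known exactly. Their poses are not given: they have to be found in the camera images.
- carrier: Steel jar carrier, held fast on the bench. Origin at bench height, midway along the gate line; x points into the row of jars (away from the open front), y along the gate line to the hinge, z up. Its shelf (top at z = 30 mm, x = -40 to 120, y = -128 to 128 mm) holds three jars, side by side at y = 80, 0, -80 mm. A back rail stops them: a jar pushed fully back has its axis at x = 54 mm.
- keeper_hole (a point): Centre of the mouth of the keeper's 15 mm hole, in its top face, 111 mm above the bench; x = 0, y = -145 mm on the carrier, same axes. The keeper is two level steel lugs, each 6 mm thick and 20 mm apart, drilled one over the other, on the front of a 20 mm square post (32 mm behind the hole, just as high). The bar's eye comes between the lugs.
- park_mouth (a point): Centre of the rim of the pin's parking tube, 111 mm above the bench, outside the hinge post; x = 32, y = 192 mm on the carrier, same axes. Tube 16 mm wide inside, 25 mm outside. The rear posts (x = 115, y = 145 and -145 mm) are the carrier's tallest parts, 165 mm above the bench.
- hinge (a point): Point on the upright hinge axis of the gate bar, at the height of the bar's centre (95 mm above the bench); x = 0, y = 145 mm on the carrier, same axes. The hinge post behind it is 111 mm tall, the bolt head 114 mm.
- bar (a joint): Opening angle of the gate bar, rad. 0 = fully shut: along the gate line, its eye between the keeper's lugs, against a stop. It grows as the free end swings level to the front (the carrier's -x). Steel tube 16 mm across, centre 95 mm above the bench, ending in a flat eye 8 mm thick (hole 18 mm, 290 mm from the hinge). The hinge is stiff (0.22 N m): it stays where it is left.
- bar_mid (a point): Centre of the bar's tube, 145 mm from the hinge axis. Its y axis points along the bar to the hinge; its x axis is level, square to the bar, towards the jars.
- pin_grip (a point): Centre of the grip of the locking pin: plain steel, 126 mm long, 160 g, starting upright in the parking tube with its collar on the rim (lift it 75 mm to clear). From the tip up: nose tapering from 5 to 12 mm (12 mm long), shank 12 mm across to 72 mm, collar 28 mm across to 78, grip 18 mm across to 120, knob 22 mm across to 126. On the axis, 99 mm above the tip; z from tip to knob.
- pin_tip (a point): Lowest point of the pin's nose, on its axis.
- pin_collar (a point): Underside of the pin's collar, on its axis, 72 mm above the tip. When the pin is fully home this lies on keeper_hole.
- jar_left_c (a point): Culture jar nearest the hinge, centre (half-way up), z up. Jars are 74 mm wide and 105 mm tall, 0.25 to 0.5 kg, with a screw cap 66 mm wide. They stand loose on the shelf, tops 135 mm above the bench; pushed below half height they slide, pushed high they may tip.
- jar_mid_c (a point): Middle culture jar of the row, centre (half-way up), same size. It starts standing out of line to the front.
- jar_right_c (a point): Culture jar nearest the keeper, centre (half-way up), same size. It may start standing out of line or in its place.
- jar_bench_c (a point): Loose culture jar of the same size on the bench to the left of the carrier, centre (half-way up). Not part of the job.
- sprayer_c (a point): Hand spray bottle on the bench to the right of the carrier, 76 mm wide, 190 mm tall, centre half-way up. Not part of the job.

How it is judged:
On the way, in this order (a step that is already met when the one before it is completed fails the run):
1. All three jars stand back in the row and the gate bar is fully shut in front of them (value of joint bar below 0.03 rad and x of each of jar_left_c, jar_mid_c, jar_right_c in the frame of carrier above 0.04 m), for 0.2 s.
2. The pin is down through the keeper and the eye, its collar on the keeper (value of joint bar below 0.03 rad and horizontal distance between pin_collar and keeper_hole below 0.004 m and z of pin_collar in the frame of keeper_hole below 0.004 m), for 0.2 s.
At the end, for the whole second after the job is handed in: The gate bar is shut (within 0.03 rad); the pin is upright (within 0.1 rad) in the keeper with its collar within 4 mm of the keeper's top face and of the hole's axis; all three jars stand upright (within 0.1 rad) on the carrier behind the bar (axis more than 40 mm behind the gate line) (all of step 2 and z of pin_collar in the frame of keeper_hole above -0.004 m and angle between each of pin_grip, jar_left_c, jar_mid_c, jar_right_c's own z axis and vertical below 0.1 rad and x of each of jar_left_c, jar_mid_c, jar_right_c in the frame of carrier above 0.04 m); the robot touches nothing.
It fails at once if a jar of the row is tipped over (angle between any of jar_left_c, jar_mid_c, jar_right_c's own z axis and vertical above 0.6 rad).
It fails at once if the loose jar or the spray bottle on the bench is shifted by more than 30 mm (distance of any of jar_bench_c, sprayer_c from where it was at the start of the episode above 0.03 m).
It also fails if it takes over 72 s, if anything falls off the work surface, if the arm or the gripper's body presses on something with over 40 N, if the wrist force passes 120 N, or if a joint passes its speed limit or range.

## Robot

A 6-joint arm with a two-finger parallel gripper is mounted at the origin on the work surface. World frame = base frame: x ahead of the robot, y to its left, z up, the work surface at z = 0. Lengths are in m, angles in rad, forces in N, time in s.
With the tool pointing down it reaches from about 0.425 to 0.95 m from the base axis. Payload 3.5 kg.
Tool frame: the origin (TCP) lies at the very end of the fingers, on their centre line; the grasp point (between the pads) lies 19 mm behind it; z points along the fingers, y is the line along which they close (so a half turn about z gives the same grasp; the last joint's range is limited). The gripper opens to 85 mm and grips with 20 to 120 N. Pads are 22 mm wide; open, the fingers measure 114 mm over their backs; the gripper's body (76 mm by 85 mm) begins 54 mm behind the grasp point. The pads swing forward as they close: fully open they stand 13 mm farther back than shut.
Start: joints at [-1.272, 0.286, 1.577, -0, 1.279, -0.15], TCP at [0.293, -0.608, 0.231] pointing down, gripper open.
Joint ranges: [-2.77, 2.77], [-0.9, 2.22], [0.21, 2.48], [-1.53, 4.67], [0.24, 2.81], [-2.84, 2.84]. Speed limits (rad/s): [2.79, 2.79, 3.14, 3.14, 3.14, 3.14].

## Interface

Orientations are given as a rotation vector (axis times angle).
In Python, from rig import bot gives the robot as it stands.
- The arm moves only by the tool arm_command, never from a script. Its argument "steps" is one flat list of numbers, 5 for each row, row after row: the gripper's target within -1 to 1 (fully open at 1, half-way at 0, shut at -1), then the shift along the tool's x, y, z in m, then the turn about the tool's z in rad. In form: [gripper, tx, ty, tz, yaw, gripper, tx, ty, tz, yaw, ...]. A call has exactly 5 rows; each row is the pose to reach, as a shift and turn from the pose commanded when the call began, along the tool's axes at that moment; what a row does not reach only later rows make up. A row lasts 1/12 s, in which the tool goes at most 41.7 mm and 7.16 degrees, less where a joint would pass 70% of its speed; a pose out of reach is approached as far as the arm can. A call with a gripper value outside its range is refused whole. The fingers move at their own pace and stop on an object; "force" is the grip in N (left out, the last holds). Time passes only in rows, so rows that repeat a pose let the fingers close, or fill a call up. It gives the time, the measured TCP pose, the force, the opening and the grip force at its end, in the units of the state.
- bot.get_state(): the state, without advancing time (a new reading comes with each control period).
- bot.read_camera(name): name is "scene" or "top"; returns the picture (420x560x3 uint8, red, green, blue); there is no depth.
- bot.calibration(name): a dict with "vertical_fov" (degrees; the focal length in pixels is half the picture's height over the tangent of half this angle, whatever the lens; pixels are square), "cx", "cy" (the principal point, pixels), "k1" (the pictures are not rectified: a ray, as slopes to the right and down, at radius r is drawn at 1 + k1 r^2 times it, then the intrinsics apply), "world_from_camera" (4x4, takes a point from camera to world coordinates). Camera axes: x right, y down, z forward; pixel columns grow to the right and rows downward; lengths in m; the calibration is good to about 2 mm. A picture is of the moment at which its call begins. calibration takes no time and is no camera call.
- bot.sign_off(): hands the job in; it is judged then, once.
The state is a dict: "clock": time; "joint_pos": joint angles; "joint_velocities": joint speeds; "joint_efforts": joint torques, N m; "tool_pos": TCP position; "tool_rot": TCP orientation; "force": force on the tool from outside, world axes, zero at the start; "ft_torque": the same for the moment, N m; "opening": opening from 0.0 (shut) to 1.0 (fully open); "grip_force": force on a finger pad.
Only numpy, scipy, OpenCV 4.12 (cv2) and the standard library are available. Lean on these libraries where they do the work, as an engineer would, in place of code of your own. Each camera call takes 0.05 s, during which the arm holds its last target. There are 200 camera calls.

## Working session

There is one attempt and no reset: what is moved stays moved. The work goes in short steps, Python scripts to look and compute and a tool call to move; the robot and the scene stay as the last step left them, time stands still between calls to the robot, and variables do not carry over. Pictures are saved under pics/ and viewed, at most 10 in all, crops included, and the job is handed in when it is done.

Besides the shell and the picture viewer there is one more tool, called as name(argument=value, ...), one argument or row to a line, values as JSON. arm_command: Moves the arm, as the interface text tells. Its arguments: {"type":"object","properties":{"steps":{"type":"array"},"force":{"type":"number"}},"required":["steps"]}

```bash
ls; mkdir -p pics
python3 - <<'E'
from rig import bot
import cv2
for n in("scene","top"):
    cv2.imwrite(f"pics/{n}0.png",bot.read_camera(n)[:,:,::-1]); print(n,bot.calibration(n))
s=bot.get_state();print(s)
E
```

```text
pics
scene {'vertical_fov': 57.886281843316695, 'cx': 274.9815422574174, 'cy': 211.34550232553696, 'k1': -0.01310547122103235, 'world_from_camera': array([[-0.40907163,  0.69814529, -0.5875828 ,  1.17924308],
       [ 0.91248267,  0.31719034, -0.25839054,  0.27136899],
       [ 0.00598145, -0.64185936, -0.76679905,  0.92728039],
       [ 0.        ,  0.        ,  0.        ,  1.        ]])}
top {'vertical_fov': 46.73779004935657, 'cx': 276.55204936877453, 'cy': 206.26986221287288, 'k1': -0.10844612738197905, 'world_from_camera': array([[ 0.01618328, -0.98095371,  0.19356634,  0.30142601],
       [-0.99977391, -0.01320521,  0.01666573, -0.00572273],
       [-0.01379223, -0.19379228, -0.98094563,  1.37718548],
       [ 0.        ,  0.        ,  0.        ,  1.        ]])}
{'clock': 0.1, 'joint_pos': array([-1.27199603e+00,  2.87139763e-01,  1.57803520e+00,  9.50955349e-06,
        1.27859467e+00, -1.49993902e-01]), 'joint_velocities': array([ 0.00101709, -0.00246194, -0.00286881,  0.0009007 , -0.00065969,
        0.00049273]), 'joint_efforts': array([ 7.86758228e-04, -4.07300699e+01, -2.93698311e+01, -1.06699731e-04,
        3.38136975e-03, -7.16611709e-06]), 'tool_pos': array([ 0.29272423, -0.60756564,  0.23004121]), 'tool_rot': array([-3.06071179e+00, -6.98575414e-01,  2.39768489e-04]), 'force': array([-1.35954322,  0.03178022,  0.31521447]), 'ft_torque': array([-0.03202507, -0.02101666, -0.01919674]), 'grip_force': 0.0, 'opening': 1.0021611034738316}
```

View pics/scene0.png

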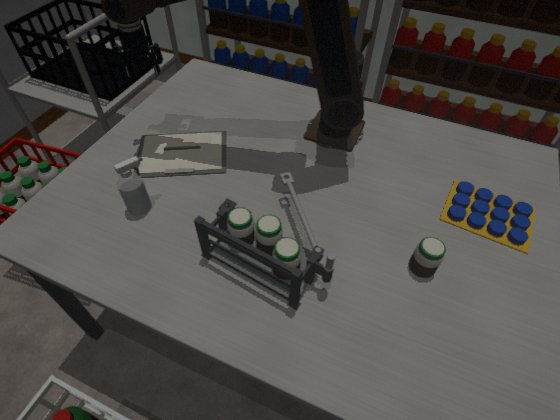

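View pics/top0.png

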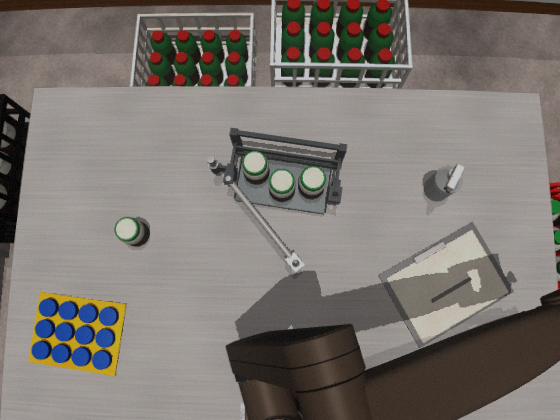

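The top view shows the bar open from its hinge (228,179) to its eye (294,263). The jar caps are at (255,165), (282,182) and (313,178), the pin is at (213,163), and the rear posts are at (235,134) and (343,150). Next I'll enlarge that area.

```bash
cat > h.py <<'E'
from rig import bot
import numpy as np, cv2
def cal(n):
    c=bot.calibration(n); f=210/np.tan(np.radians(c['vertical_fov'])/2)
    return f,c['cx'],c['cy'],c['k1'],c['world_from_camera']
def ray(n,u,v):
    f,cx,cy,k,T=cal(n); d=np.array([(u-cx)/f,(v-cy)/f]); s=d.copy()
    for _ in range(20): s=d/(1+k*(s@s))
    return T[:3,3],T[:3,:3]@np.array([*s,1])
def onz(n,u,v,z):
    o,d=ray(n,u,v); return o+d*(z-o[2])/d[2]
def proj(n,p):
    f,cx,cy,k,T=cal(n); q=T[:3,:3].T@(np.asarray(p)-T[:3,3]); s=q[:2]/q[2]; s=s*(1+k*(s@s))
    return s*f+[cx,cy]
E
python3 - <<'E'
import cv2
im=cv2.imread("pics/top0.png")[120:280,200:360]
a=cv2.resize(im,(600,600),interpolation=cv2.INTER_CUBIC)
cv2.imwrite("pics/topc.png",cv2.convertScaleAbs(a,alpha=1.8,beta=10))
im=cv2.imread("pics/scene0.png")[165:315,185:345]
a=cv2.resize(im,(640,600),interpolation=cv2.INTER_CUBIC)
cv2.imwrite("pics/scenec.png",cv2.convertScaleAbs(a,alpha=2,beta=10))
E
```

```text
(no output)
```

View pics/topc.png

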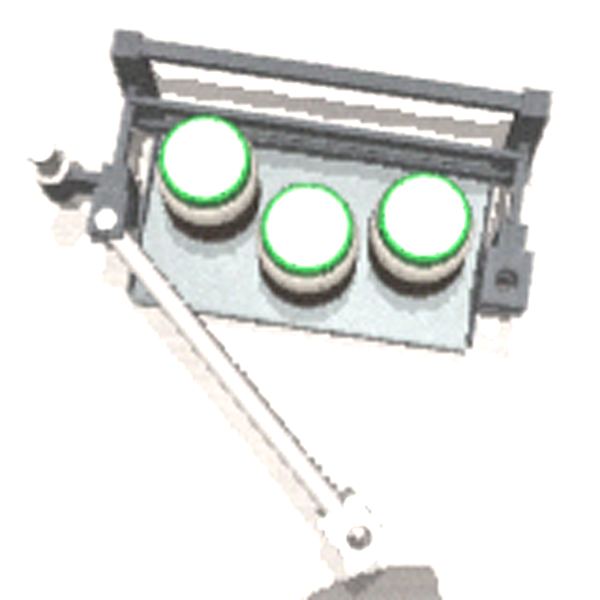

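View pics/scenec.png

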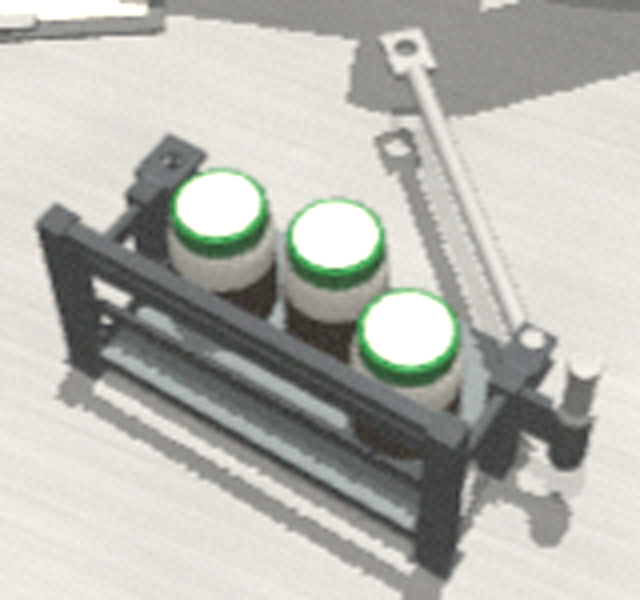

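The enlarged top view puts the bolt at (105,219), the keeper hole at (506,281), the eye at (358,537), and the caps at (205,160), (307,229) and (424,217). The enlarged scene view puts the bolt at (535,339), the keeper hole at (172,160) and the eye at (406,45). It shows the middle jar standing well out of line and the right jar out by less.

```bash
cat >> h.py <<'E'
def tri(a,b):
    A=[];B=[]
    M=0;r=0
    for n,p in(("top",a),("scene",b)):
        o,d=ray(n,*p); d=d/np.linalg.norm(d); P=np.eye(3)-np.outer(d,d); M=M+P; r=r+P@o
    return np.linalg.solve(M,r)
T=lambda u,v:((u+.5)/3.75-.5+200,(v+.5)/3.75-.5+120)
S=lambda u,v:((u+.5)/4-.5+185,(v+.5)/4-.5+165)
E
python3 - <<'E'
from h import *
from scipy.optimize import least_squares
np.set_printoptions(precision=4,suppress=True)
obs={'bolt':(T(105,219),S(535,339),.114,(0,.145)),'keep':(T(506,281),S(172,160),.111,(0,-.145)),
'eye':(T(358,537),S(406,45),.099,None)}
for k,(a,b,z,_) in obs.items(): print(k,onz("top",*a,z),onz("scene",*b,z),tri(a,b))
# caps: green masks
import cv2
caps={}
for n in("top","scene"):
    im=cv2.imread(f"pics/{n}0.png"); h=cv2.cvtColor(im,cv2.COLOR_BGR2HSV)
    m=cv2.inRange(h,(45,90,40),(85,255,255))
    for c in cv2.findContours(m,cv2.RETR_EXTERNAL,cv2.CHAIN_APPROX_NONE)[0]:
        x,y,w,hh=cv2.boundingRect(c)
        if n=="top" and not 100<y<260 or w<18 or w>40: continue
        if n=="top":
            (u,v),d,_=cv2.fitEllipse(c); print(n,u,v,d,onz(n,u,v,.133))
# carrier pose: rear posts too
pts=[(T(105,219),"top",(0,.145,.114)),(S(535,339),"scene",(0,.145,.114)),(T(506,281),"top",(0,-.145,.111)),(S(172,160),"scene",(0,-.145,.111)),
 (T(126,44),"top",(.115,.145,.165)),(T(538,101),"top",(.115,-.145,.165)),(S(60,219),"scene",(.115,-.145,.165)),(S(449,431),"scene",(.115,.145,.165))]
def W(p,l):
    c,s=np.cos(p[2]),np.sin(p[2]); return np.array([p[0]+c*l[0]-s*l[1],p[1]+s*l[0]+c*l[1],l[2]])
f=lambda p:np.concatenate([proj(n,W(p,l))-np.array(px) for px,n,l in pts])
r=least_squares(f,[.5,0,0],loss='soft_l1'); p=r.x; print('carrier',p); print(f(p).reshape(-1,2))
for nm,l in dict(hinge=(0,.145,.095),keep=(0,-.145,.111),park=(.032,.192,.111),knob=(.032,.192,.165)).items():
    w=W(p,l); print(nm,w,(proj("top",w)),proj("scene",w))
E
```

```text
bolt [0.6263 0.1485 0.114 ] [0.6265 0.1516 0.114 ] [0.6262 0.15   0.1129]
keep [ 0.5852 -0.1385  0.111 ] [ 0.5867 -0.1365  0.111 ] [ 0.5854 -0.1381  0.109 ]
eye [ 0.4031 -0.0351  0.099 ] [ 0.4    -0.0348  0.099 ] [ 0.4026 -0.0345  0.1016]
top 126.23644256591797 228.4698028564453 (22.495344161987305, 23.050132751464844) [0.4822 0.4092 0.133 ]
top 281.4378662109375 180.52842712402344 (23.52947235107422, 23.64516830444336) [0.6163 0.0036 0.133 ]
top 312.8011474609375 177.3878936767578 (22.953935623168945, 23.18536376953125) [ 0.626 -0.079  0.133]
top 254.2796173095703 162.2348175048828 (23.52507209777832, 23.67001724243164) [0.6656 0.0766 0.133 ]
carrier [ 0.6065  0.0063 -0.1395]
[[-0.5168 -0.1378]
 [-0.6327 -0.1755]
 [-0.4614 -0.4233]
 [-0.184  -0.1777]
 [-0.6131 -0.0988]
 [-1.1474  0.5678]
 [-0.9136 -0.1896]
 [-0.4947 -0.7516]]
hinge [0.6266 0.1499 0.095 ] [227.905  179.6433] [317.0713 253.3001]
keep [ 0.5863 -0.1373  0.111 ] [334.1053 194.1433] [227.441  204.4473]
park [0.6649 0.192  0.111 ] [212.3307 164.3648] [328.2348 267.2163]
knob [0.6649 0.192  0.165 ] [209.379  158.6102] [330.805  255.2705]
```

The carrier sits at (0.6065, 0.0063) with yaw -0.14, and the bar is open about 0.74 rad. I'll move over the front of the middle jar with the fingers half open, turning tool x to the carrier's x.

arm_command(
  steps=[0,0.03,-0.0266,-0.005,0.118,0,0.06,-0.053,-0.01,0.236,0,0.09,-0.08,-0.015,0.354,0,0.12,-0.106,-0.02,0.472,0,0.15,-0.133,-0.02,0.588],
)

```text
clock: 0.52
tool_pos: [0.3708, -0.4218, 0.2519]
tool_rot: [3.132, -0.229, 0.001]
force: [0.1, -0.5, 0.4]
opening: 0.496
grip_force: 0.0
```

```bash
cat >> h.py <<'E'
from scipy.spatial.transform import Rotation as Ro
CP=np.array([.6065,.0063,-.1395])
def rep(tx,ty,z):
    """carrier-frame target of the TCP -> shift in tool axes"""
    s=bot.get_state(); R=Ro.from_rotvec(s['tool_rot']).as_matrix(); p=s['tool_pos']
    c,q=np.cos(CP[2]),np.sin(CP[2]); A=np.array([[c,-q],[q,c]])
    w=np.array([*(CP[:2]+A@[tx,ty]),z])
    np.set_printoptions(precision=4,suppress=True)
    print(s['clock'],'carrier xy',A.T@(p[:2]-CP[:2]),'z',p[2],'heading',np.arctan2(R[1,0],R[0,0]),'shift',R.T@(w-p),'F',s['force'],s['opening'],s['joint_pos'])
E
python3 -c "
from h import *
rep(-.055,0,.2)"
```

```text
0.5167 carrier xy [-0.1739 -0.4567] z 0.25190839510671514 heading -0.14568740508785538 shift [ 0.116  -0.4575  0.0517] F [ 0.1264 -0.4504  0.4241] 0.4955827365378718 [-1.0304  0.0204  1.8378  0.0001  1.2824  0.6861]
```

arm_command(
  steps=[0,0.01,-0.039,0,0,0,0.02,-0.078,0,0,0,0.03,-0.117,0,0,0,0.04,-0.156,0,0,0,0.05,-0.195,0,0],
)

```text
clock: 0.93
tool_pos: [0.447, -0.2349, 0.2509]
tool_rot: [-3.134, 0.219, 0.001]
force: [1.4, -1.3, -0.2]
opening: 0.502
grip_force: 0.0
```

arm_command(
  steps=[0,0.01,-0.039,0.01,0,0,0.02,-0.078,0.02,0,0,0.03,-0.117,0.03,0,0,0.04,-0.156,0.04,0,0,0.05,-0.195,0.05,0],
)

```text
clock: 1.35
tool_pos: [0.5235, -0.0488, 0.2006]
tool_rot: [3.134, -0.218, -0.0]
force: [0.6, 0.1, -0.1]
opening: 0.505
grip_force: 0.0
```

```bash
python3 -c "
from h import *
rep(-.055,0,.2)"
```

```text
1.35 carrier xy [-0.0745 -0.0661] z 0.20060885309314133 heading -0.1391504760127633 shift [ 0.0195 -0.066   0.0006] F [ 0.6119  0.1481 -0.1007] 0.5045116414914609 [-0.2859 -0.0161  1.9704 -0.0001  1.1875  1.424 ]
```

arm_command(
  steps=[0,0.012,-0.033,0,0,0,0.024,-0.066,0,0,0,0.024,-0.066,0,0,0,0.024,-0.066,0.03,0,0,0.024,-0.066,0.06,0],
)

```text
clock: 1.77
tool_pos: [0.5582, 0.0116, 0.1427]
tool_rot: [3.133, -0.215, 0.008]
force: [0.5, -0.5, -1.0]
opening: 0.501
grip_force: 0.0
```

arm_command(
  steps=[0,0,0,0.03,0,0,0,0,0.06,0,0,0,0,0.07,0,0,0,0,0.07,0,0,0,0,0.07,0],
)

```text
clock: 2.18
tool_pos: [0.5565, 0.0109, 0.0716]
tool_rot: [3.134, -0.219, -0.001]
force: [0.4, 0.6, 0.6]
opening: 0.499
grip_force: 0.0
```

```bash
python3 -c "
from h import *
rep(.0127,0,.07)
a=bot.read_camera('scene')[150:300,190:390,::-1]
cv2.imwrite('pics/s1.png',cv2.convertScaleAbs(cv2.resize(a,(800,600)),alpha=1.8))"
```

```text
2.1833 carrier xy [-0.0502 -0.0024] z 0.07156172142438057 heading -0.13946117652642603 shift [ 0.0629 -0.0024  0.0015] F [0.4496 0.5843 0.635 ] 0.4991184102952838 [-0.1627  0.2173  1.9793 -0.0001  0.9455  1.5476]
```

View pics/s1.png

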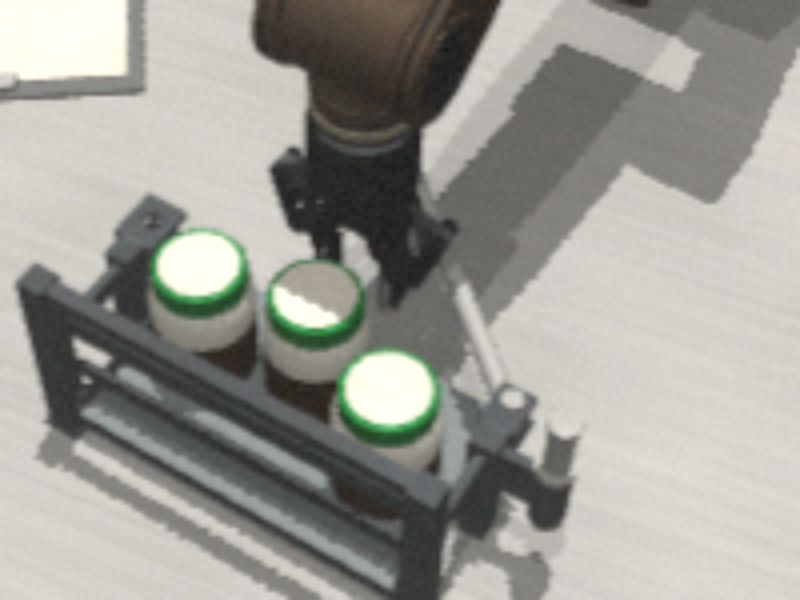

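The half-open gripper is down in front of the middle jar (cap at 315,300 in the crop), clear of the bar. I'll push slowly.

arm_command(
  steps=[0,0.007,0,0,0,0,0.014,-0.001,0,0,0,0.02,-0.001,0,0,0,0.026,-0.002,0,0,0,0.032,-0.002,0,0],
)

```text
clock: 2.65
tool_pos: [0.5889, 0.0088, 0.0725]
tool_rot: [3.134, -0.218, -0.002]
force: [-5.1, 0.4, 6.4]
opening: 0.499
grip_force: 2.9
```

arm_command(
  steps=[0,0.006,0,0,0,0,0.012,0,0,0,0,0.018,0,0,0,0,0.024,0,0,0,0,0.029,0,0,0],
)

```text
clock: 3.07
tool_pos: [0.6176, 0.005, 0.0726]
tool_rot: [-3.134, 0.218, 0.002]
force: [-6.1, 1.4, 6.9]
opening: 0.5
grip_force: 2.6
```

```bash
python3 -c "
from h import *
rep(.0127,0,.07)"
```

```text
3.0667 carrier xy [0.0111 0.0003] z 0.0725705339652367 heading -0.13920060536260648 shift [0.0016 0.0003 0.0026] F [-6.1299  1.4353  6.9495] 0.5002730206478817 [-0.1561  0.3361  1.8269  0.0004  0.98    1.5537]
```

```bash
python3 -c "
from h import *
a=bot.read_camera('scene')[150:300,190:390,::-1]
cv2.imwrite('pics/s2.png',cv2.convertScaleAbs(cv2.resize(a,(800,600)),alpha=1.8))"
```

```text
(no output)
```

View pics/s2.png

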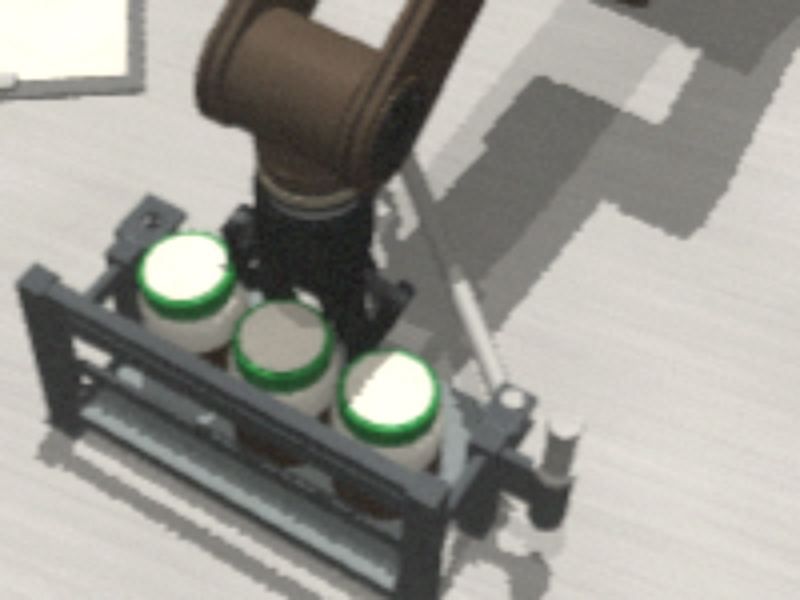

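The middle jar's cap is now at (283,338), and the right jar has shifted slightly, to (187,268). I'll compare these with the in-place projections.

```bash
python3 -c "
from h import *
c,q=np.cos(CP[2]),np.sin(CP[2])
A=np.array([[c,-q],[q,c]])
for l in ((.054,.08),(.054,0),(.035,-.08)):
  print(l,[(proj('scene',[*(CP[:2]+A@l),z])-[190,150])*4 for z in (.135,)])
for u,v in((388,390),(283,338),(187,268)):
  w=onz('scene',190+u/4,150+v/4,.135); print(A.T@(w[:2]-CP[:2]))
rep(-.03,0,.07)
"
```

```text
(0.054, 0.08) [array([382.33331389, 392.23473728])]
(0.054, 0) [array([276.51327187, 337.38643349])]
(0.035, -0.08) [array([193.06444397, 266.74953041])]
[0.05063212 0.08213866]
[0.05216191 0.00381641]
[ 0.03806239 -0.08280318]
3.1167 carrier xy [0.0122 0.0002] z 0.07256075721734845 heading -0.1393557184859987 shift [-0.0422  0.0002  0.0025] F [-1.727   1.143   1.5043] 0.5004517893131498 [-0.1563  0.3371  1.8256  0.0006  0.978   1.5535]
```

The middle jar is seated and upright, so I'll back off and do the right jar.

arm_command(
  steps=[0,-0.02,0,0,0,0,-0.04,0,0,0,0,-0.061,0,0,0,0,-0.062,0.035,0,0,0,-0.062,0.07,0,0],
)

```text
clock: 3.53
tool_pos: [0.5454, -0.0551, 0.0711]
tool_rot: [3.134, -0.212, 0.001]
force: [1.0, -0.5, 1.0]
opening: 0.498
grip_force: 0.0
```

arm_command(
  steps=[0,0,0.01,0,0,0,0.006,0.01,0,0,0,0.012,0.01,0,0,0,0.018,0.01,0,0,0,0.024,0.01,0,0],
)

```text
clock: 3.95
tool_pos: [0.5695, -0.0685, 0.0713]
tool_rot: [-3.134, 0.217, -0.001]
force: [0.4, -0.1, 0.3]
opening: 0.496
grip_force: 0.0
```

```bash
python3 -c "
from h import *
rep(.0127,-.081,.07)"
```

```text
3.95 carrier xy [-0.0262 -0.0792] z 0.07127988947544255 heading -0.13815173884342458 shift [0.0389 0.0019 0.0013] F [ 0.449  -0.0656  0.3154] 0.49589873733756745 [-0.2966  0.2513  1.9382  0.0003  0.9517  1.4121]
```

arm_command(
  steps=[0,0.004,0.002,0,0,0,0.009,0.002,0,0,0,0.014,0.002,0,0,0,0.019,0.002,0,0,0,0.024,0.002,0,0],
)

```text
clock: 4.37
tool_pos: [0.5918, -0.074, 0.0712]
tool_rot: [-3.133, 0.218, 0.003]
force: [-2.0, 1.8, 2.8]
opening: 0.504
grip_force: 0.7
```

arm_command(
  steps=[0,0.004,0,0,0,0,0.008,0,0,0,0,0.012,0,0,0,0,0.015,0,0,0,0,0.015,0,0,0],
)

```text
clock: 4.78
tool_pos: [0.6074, -0.077, 0.0715]
tool_rot: [3.134, -0.219, 0.002]
force: [-1.5, 0.8, 1.2]
opening: 0.496
grip_force: 0.3
```

arm_command(
  steps=[0,-0.02,0,0,0,0,-0.055,0,0,0,-1,-0.09,0,0,0,-1,-0.09,0,-0.04,0,-1,-0.09,0,-0.08,0],
)

```text
clock: 5.2
tool_pos: [0.5093, -0.0617, 0.1439]
tool_rot: [-3.13, 0.219, 0.025]
force: [2.2, -2.6, 1.0]
opening: 0.081
grip_force: 0.0
```

```bash
python3 -c "
from h import *
rep(-.215,-.03,.16)
a=bot.read_camera('scene')[150:300,190:390,::-1]
cv2.imwrite('pics/s3.png',cv2.convertScaleAbs(cv2.resize(a,(800,600)),alpha=1.8))"
```

```text
5.2 carrier xy [-0.0868 -0.0808] z 0.1439130685435812 heading -0.13975012596680786 shift [-0.1284 -0.0508 -0.0138] F [ 2.2379 -2.5639  0.9842] 0.08080250434479101 [-0.3185  0.0295  2.036   0.      1.0928  1.3921]
```

View pics/s3.png

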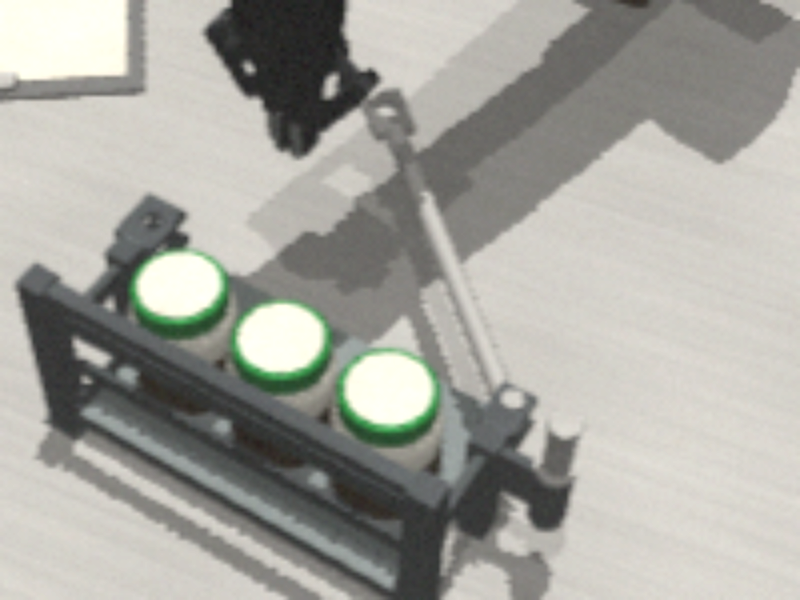

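All three jars are in line now, with caps at (180,283), (281,338) and (388,388). Next I'll cross over the bar to its front side and sweep it shut.

arm_command(
  steps=[-1,-0.01,-0.035,0,0,-1,-0.02,-0.07,0,0,-1,-0.03,-0.105,0,0,-1,-0.041,-0.14,0,0,-1,-0.041,-0.14,0,0],
)

```text
clock: 5.67
tool_pos: [0.496, 0.0847, 0.1516]
tool_rot: [-3.132, 0.211, -0.003]
force: [0.4, 0.6, -0.8]
opening: 0.005
grip_force: 0.0
```

```bash
python3 -c "
from h import *
rep(-.128,.0586,.085)"
```

```text
5.6667 carrier xy [-0.1204  0.0623] z 0.15157801552093286 heading -0.13439758600626156 shift [-0.0078  0.0038  0.0666] F [ 0.4313  0.6039 -0.7981] 0.004824356490770882 [-0.0338 -0.0139  2.0642  0.0024  1.0891  1.6703]
```

arm_command(
  steps=[-1,-0.007,0.003,0,0,-1,-0.007,0.003,0.03,0,-1,-0.007,0.003,0.06,0,-1,-0.007,0.003,0.066,0,-1,-0.007,0.003,0.066,0],
)

```text
clock: 6.08
tool_pos: [0.4872, 0.077, 0.083]
tool_rot: [3.133, -0.221, -0.008]
force: [-0.4, -0.8, 0.7]
opening: 0.002
grip_force: 0.0
```

```bash
python3 -c "
from h import *
rep(-.1112,.0272,.085);rep(-.09,-.0069,.085)"
```

```text
6.0833 carrier xy [-0.1279  0.0534] z 0.08302306322203686 heading -0.14088405163965181 shift [ 0.0168  0.0262 -0.002 ] F [-0.4365 -0.8414  0.7232] 0.0018699101064899048 [-0.0491  0.0691  2.1228 -0.0004  0.9548  1.6628]
6.0833 carrier xy [-0.1279  0.0534] z 0.08302306322203686 heading -0.14088405163965181 shift [ 0.038   0.0603 -0.0021] F [-0.4365 -0.8414  0.7232] 0.0018699101064899048 [-0.0491  0.0691  2.1228 -0.0004  0.9548  1.6628]
```

arm_command(
  steps=[-1,0.009,0.013,-0.002,0,-1,0.017,0.026,-0.002,0,-1,0.024,0.038,-0.002,0,-1,0.031,0.049,-0.002,0,-1,0.038,0.06,-0.002,0],
)

```text
clock: 6.5
tool_pos: [0.5193, 0.0121, 0.0884]
tool_rot: [-3.134, 0.22, -0.002]
force: [0.0, 1.3, -0.0]
opening: 0.001
grip_force: 0.7
```

arm_command(
  steps=[-1,0.01,0.01,0,0,-1,0.02,0.02,0,0,-1,0.031,0.03,0,0,-1,0.041,0.036,0,0,-1,0.05,0.04,0,0],
)

```text
clock: 6.92
tool_pos: [0.5634, -0.0344, 0.0873]
tool_rot: [3.134, -0.22, 0.0]
force: [-0.8, 1.6, -0.6]
opening: -0.004
grip_force: 0.6
```

```bash
python3 -c "
from h import *
rep(-.019,-.055,.085)"
```

```text
6.9167 carrier xy [-0.037  -0.0463] z 0.08731362650387764 heading -0.14004286017736428 shift [0.018  0.0087 0.0023] F [-0.8246  1.5921 -0.5967] -0.004409613717283774 [-0.2406  0.2095  1.9542 -0.0002  0.9778  1.4704]
```

arm_command(
  steps=[-1,0.004,0.006,0.001,0,-1,0.008,0.012,0.001,0,-1,0.012,0.018,0.001,0,-1,0.015,0.02,0.001,0,-1,0.017,0.02,0.001,0],
)

```text
clock: 7.33
tool_pos: [0.5765, -0.056, 0.0862]
tool_rot: [3.133, -0.219, -0.0]
force: [-1.2, -0.6, 0.2]
opening: -0.0
grip_force: 0.6
```

arm_command(
  steps=[-1,0.001,0,0,0,-1,0.002,0,0,0,-1,0.003,0,0,0,-1,0.004,0,0,0,-1,0.004,0,0,0],
)

```text
clock: 7.75
tool_pos: [0.5798, -0.0557, 0.0863]
tool_rot: [3.134, -0.218, -0.003]
force: [-2.9, -1.3, 1.6]
opening: -0.0
grip_force: 1.6
```

```bash
python3 -c "
from h import *
rep(-.019,-.055,.085)"
```

```text
7.75 carrier xy [-0.0178 -0.0651] z 0.08634378826712336 heading -0.13878890597303206 shift [-0.0012 -0.0101  0.0013] F [-2.9127 -1.2782  1.5978] -0.0004801821665225737 [-0.2696  0.248   1.9095 -0.0005  0.9857  1.4402]
```

arm_command(
  steps=[-1,0.001,0,0,0,-1,0.002,0,0,0,-1,0.003,0,0,0,-1,0.004,0,0,0,-1,0.004,0,0,0],
)

```text
clock: 8.17
tool_pos: [0.58, -0.0557, 0.0863]
tool_rot: [-3.133, 0.217, 0.021]
force: [-15.7, -0.1, 11.7]
opening: -0.001
grip_force: 7.6
```

arm_command(
  steps=[-1,0.001,0,0,0,-1,0.002,0,0,0,-1,0.003,0,0,0,-1,0.004,0,0,0,-1,0.004,0,0,0],
)

```text
clock: 8.58
tool_pos: [0.5801, -0.0556, 0.0862]
tool_rot: [-3.133, 0.215, 0.039]
force: [-26.5, 0.6, 19.1]
opening: 0.006
grip_force: 13.5
```

The bar is on its stop: force is rising with no movement. I'll retreat, lift, and measure the pin, bar and keeper.

arm_command(
  steps=[-1,-0.02,0,0,0,-1,-0.05,0,0,0,-1,-0.05,-0.03,-0.04,0,0,-0.05,-0.06,-0.08,0,0,-0.05,-0.08,-0.11,0],
)

```text
clock: 9.0
tool_pos: [0.5479, 0.0241, 0.1873]
tool_rot: [-3.133, 0.22, 0.001]
force: [1.4, 1.0, 0.5]
opening: 0.277
grip_force: 0.0
```

```bash
python3 -c "
from h import *
rep(.032,.192,.19)
t=bot.read_camera('top')[:,:,::-1];s=bot.read_camera('scene')[:,:,::-1]
a=cv2.resize(t[140:200,195:235],(400,600),interpolation=cv2.INTER_CUBIC)
b=cv2.resize(s[240:290,305:345],(400,500),interpolation=cv2.INTER_CUBIC)
o=np.zeros((600,800,3),np.uint8);o[:,:400]=a;o[:500,400:]=b
cv2.imwrite('pics/pin.png',cv2.convertScaleAbs(o,alpha=1.1))
"
```

```text
9.0 carrier xy [-0.0605  0.0095] z 0.18727193002263615 heading -0.1405038918441975 shift [ 0.0923 -0.1826 -0.0026] F [1.4299 0.9652 0.4653] 0.27732565706754786 [-0.1414  0.0497  1.9293  0.001   1.1634  1.5695]
```

View pics/pin.png

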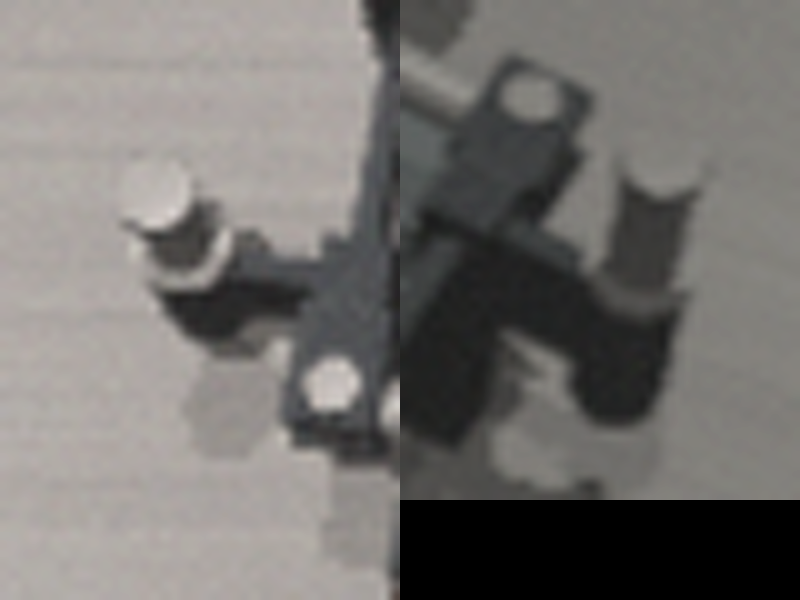

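In the top crop the knob is at (156,195) and the bolt at (331,382). In the scene crop the knob is at (265,160). These match the predicted pin position within about 2 mm, so I'll go above the pin.

arm_command(
  steps=[0.1,0.018,-0.037,-0.003,0,0.1,0.036,-0.073,-0.01,0,0.1,0.054,-0.11,-0.01,0,0.1,0.073,-0.146,-0.01,0,0.1,0.092,-0.182,-0.01,0],
)

```text
clock: 9.52
tool_pos: [0.6667, 0.1924, 0.1971]
tool_rot: [-3.133, 0.218, -0.003]
force: [-0.2, -0.4, 0.5]
opening: 0.55
grip_force: 0.0
```

arm_command(
  steps=[0.1,0,0,0,0,0.1,0,0,0,0,0.1,0,0,0,0,0.1,0,0,0,0,0.1,0,0,0,0],
)

```text
clock: 9.93
tool_pos: [0.6651, 0.1893, 0.1976]
tool_rot: [-3.134, 0.221, -0.001]
force: [0.3, -0.1, -0.4]
opening: 0.549
grip_force: 0.0
```

```bash
python3 -c "
from h import *
rep(.032,.192,.120)"
```

```text
9.9333 carrier xy [0.0326 0.1894] z 0.197595107967676 heading -0.14063131895785874 shift [-0.0006 -0.0026  0.0776] F [ 0.3073 -0.1305 -0.4183] 0.549257774135085 [ 0.1309  0.3477  1.5622 -0.      1.2311  1.8423]
```

arm_command(
  steps=[0.1,0,-0.002,0.025,0,0.1,0,-0.002,0.05,0,0.1,0,-0.002,0.07,0,0.1,0,-0.002,0.077,0,0.1,0,-0.002,0.077,0],
)

```text
clock: 10.35
tool_pos: [0.6638, 0.1914, 0.1177]
tool_rot: [3.133, -0.22, -0.007]
force: [0.5, -0.6, 0.2]
opening: 0.547
grip_force: 0.0
```

arm_command(
  steps=[-0.6,0,0,0,0,-1,0,0,0,0,-1,0,0,0,0,-1,0,0,0,0,-1,0,0,0,0],
  force=40,
)

```text
clock: 10.77
tool_pos: [0.6667, 0.1925, 0.1223]
tool_rot: [-3.134, 0.218, -0.005]
force: [0.1, -0.2, 2.8]
opening: 0.202
grip_force: 56.2
```

```bash
python3 -c "
from h import *
rep(.032,.192,.120)"
```

```text
10.7667 carrier xy [0.0337 0.1928] z 0.12228648292689523 heading -0.13910418245559752 shift [-0.0017  0.0008  0.0023] F [ 0.0547 -0.1728  2.8445] 0.2017183551021572 [ 0.1353  0.4232  1.6076 -0.0003  1.1077  1.8453]
```

The grip is good, with the opening at about 17 mm. I'll lift it clear.

arm_command(
  steps=[-1,0,0,-0.015,0,-1,0,0,-0.035,0,-1,0,0,-0.06,0,-1,0,0,-0.09,0,-1,0,0,-0.12,0],
)

```text
clock: 11.18
tool_pos: [0.6648, 0.1925, 0.2412]
tool_rot: [3.134, -0.218, -0.004]
force: [0.5, -0.8, -1.3]
opening: 0.201
grip_force: 56.4
```

```bash
python3 -c "
from h import *
rep(0.0005,-.145,.24)"
```

```text
11.1833 carrier xy [0.0318 0.1925] z 0.24122341626478755 heading -0.13916744439370168 shift [-0.0315  0.3375  0.0014] F [ 0.5121 -0.8307 -1.2546] 0.20083439275495668 [0.1355 0.3177 1.5195 0.0002 1.3066 1.8454]
```

arm_command(
  steps=[-1,-0.002,0.02,0,0,-1,-0.005,0.05,0,0,-1,-0.008,0.085,0,0,-1,-0.011,0.12,0,0,-1,-0.015,0.155,0,0],
)

```text
clock: 11.6
tool_pos: [0.6285, 0.0401, 0.2409]
tool_rot: [-3.134, 0.217, 0.0]
force: [0.3, -1.1, -1.2]
opening: 0.202
grip_force: 56.6
```

arm_command(
  steps=[-1,-0.004,0.035,0,0,-1,-0.007,0.07,0,0,-1,-0.01,0.105,0,0,-1,-0.013,0.14,0,0,-1,-0.016,0.17,0,0],
)

```text
clock: 12.02
tool_pos: [0.5889, -0.1269, 0.241]
tool_rot: [3.134, -0.219, -0.0]
force: [0.7, 0.3, -2.3]
opening: 0.2
grip_force: 56.6
```

arm_command(
  steps=[-1,0,0.006,0,0,-1,-0.001,0.012,0,0,-1,-0.001,0.012,0.01,0,-1,-0.001,0.012,0.02,0,-1,-0.001,0.012,0.02,0],
)

```text
clock: 12.43
tool_pos: [0.5858, -0.1348, 0.2166]
tool_rot: [-3.132, 0.216, 0.009]
force: [-1.3, 0.9, -2.0]
opening: 0.199
grip_force: 56.6
```

```bash
python3 -c "
from h import *
rep(0.00,-.145,.24)
t=bot.read_camera('top')[:,:,::-1];s=bot.read_camera('scene')[:,:,::-1]
a=cv2.resize(t[160:220,310:350],(400,600),interpolation=cv2.INTER_CUBIC)
b=cv2.resize(s[170:230,205:245],(400,600),interpolation=cv2.INTER_CUBIC)
o=np.hstack([a,b])
cv2.imwrite('pics/ins.png',cv2.convertScaleAbs(o,alpha=1.6))
"
```

```text
12.4333 carrier xy [-0.0009 -0.1426] z 0.21659774646967125 heading -0.13770905004564057 shift [ 0.0008  0.0023 -0.0234] F [-1.2562  0.9148 -2.0496] 0.19900603102896636 [-0.3951  0.141   1.7749  0.0005  1.2318  1.3132]
```

View pics/ins.png

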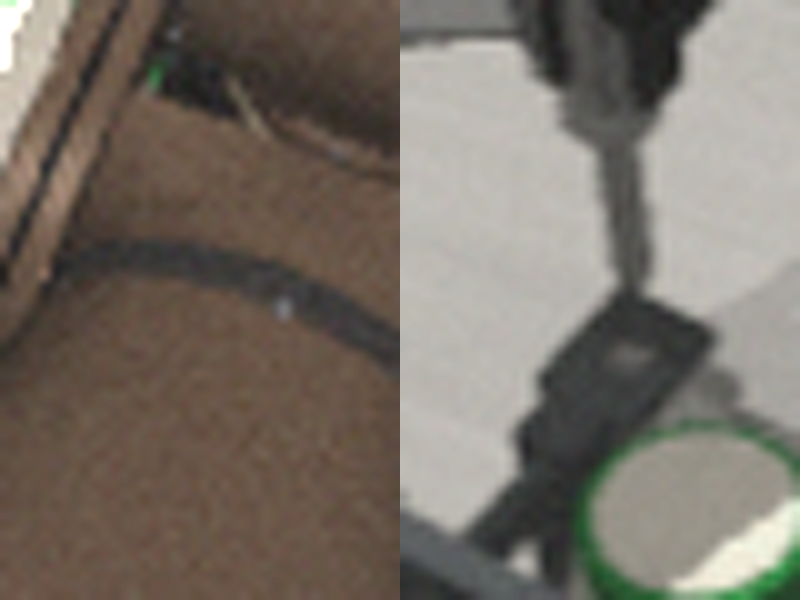

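The scene crop shows the pin tip at (234,295), above the keeper hole at (228,353). The top view is blocked by the arm. I'll compare the two in carrier coordinates.

```bash
python3 -c "
from h import *
c,q=np.cos(CP[2]),np.sin(CP[2]);A=np.array([[c,-q],[q,c]])
f=lambda u,v,z:A.T@(onz('scene',u,v,z)[:2]-CP[:2])
for z in(.1315,.1335,.1355):print(f(227.95,199.05,z))
print(f(227.5,204.7,.111))
rep(0,-.145,.2)"
```

```text
[-0.00357868 -0.1435843 ]
[-0.00223685 -0.14236357]
[-0.00089502 -0.14114284]
[ 0.00066588 -0.14427765]
12.5333 carrier xy [ 0.     -0.1429] z 0.21857854931980852 heading -0.1374223015377736 shift [0.     0.0021 0.0186] F [ 0.4131  0.454  -0.8253] 0.2048237115368206 [-0.395   0.1399  1.7724  0.0003  1.2325  1.3131]
```

arm_command(
  steps=[-1,0.001,0.002,0,0,-1,0.001,0.002,0.006,0,-1,0.001,0.002,0.012,0,-1,0.001,0.002,0.018,0,-1,0.001,0.002,0.024,0],
)

```text
clock: 12.95
tool_pos: [0.5877, -0.1388, 0.1954]
tool_rot: [-3.134, 0.218, 0.001]
force: [-0.3, -0.6, -2.5]
opening: 0.206
grip_force: 56.6
```

arm_command(
  steps=[-1,0,0,0.003,0,-1,0,0,0.006,0,-1,0,0,0.009,0,-1,0,0,0.012,0,-1,0,0,0.012,0],
)

```text
clock: 13.37
tool_pos: [0.5876, -0.1389, 0.1835]
tool_rot: [-3.134, 0.219, 0.002]
force: [-0.1, -0.4, -1.8]
opening: 0.205
grip_force: 56.6
```

```bash
python3 -c "
from h import *
rep(0,-.145,.122)"
```

```text
13.3667 carrier xy [ 0.0014 -0.1464] z 0.1835194830532692 heading -0.1393274667430048 shift [-0.0014 -0.0014  0.0615] F [-0.1097 -0.4393 -1.8359] 0.2046179570103936 [-0.4     0.1749  1.7994 -0.      1.1684  1.3101]
```

The nose is in the hole with no contact force, so I'll continue down gently.

arm_command(
  steps=[-1,0,0,0.003,0,-1,0,0,0.006,0,-1,0,0,0.009,0,-1,0,0,0.012,0,-1,0,0,0.015,0],
)

```text
clock: 13.78
tool_pos: [0.5878, -0.1389, 0.1689]
tool_rot: [-3.134, 0.218, 0.0]
force: [0.5, -0.8, -1.7]
opening: 0.201
grip_force: 56.6
```

arm_command(
  steps=[-1,0,0,0.004,0,-1,0,0,0.008,0,-1,0,0,0.012,0,-1,0,0,0.016,0,-1,0,0,0.02,0],
)

```text
clock: 14.2
tool_pos: [0.5878, -0.1389, 0.1487]
tool_rot: [-3.134, 0.218, 0.0]
force: [-0.3, -0.5, -1.2]
opening: 0.202
grip_force: 56.6
```

```bash
python3 -c "
from h import *
rep(0,-.145,.122)"
```

```text
14.2 carrier xy [ 0.0017 -0.1464] z 0.14871090100188716 heading -0.13916753996517714 shift [-0.0017 -0.0014  0.0267] F [-0.2709 -0.4673 -1.1778] 0.20191364863138986 [-0.3999  0.2121  1.8242 -0.      1.1055  1.3101]
```

arm_command(
  steps=[-1,0,0,0.005,0,-1,0,0,0.01,0,-1,0,0,0.015,0,-1,0,0,0.019,0,-1,0,0,0.022,0],
)

```text
clock: 14.62
tool_pos: [0.5876, -0.1388, 0.1264]
tool_rot: [-3.134, 0.218, 0.001]
force: [0.3, 0.3, -2.3]
opening: 0.202
grip_force: 56.6
```

arm_command(
  steps=[-1,0,0,0.001,0,-1,0,0,0.002,0,-1,0,0,0.003,0,-1,0,0,0.004,0,-1,0,0,0.005,0],
)

```text
clock: 15.03
tool_pos: [0.5881, -0.139, 0.1225]
tool_rot: [3.134, -0.218, 0.001]
force: [0.3, 0.4, -1.6]
opening: 0.201
grip_force: 56.6
```

arm_command(
  steps=[-1,0,0,0.001,0,-1,0,0,0.002,0,-1,0,0,0.003,0,-1,0,0,0.003,0,-1,0,0,0.003,0],
)

```text
clock: 15.45
tool_pos: [0.5882, -0.1391, 0.1223]
tool_rot: [3.134, -0.218, -0.0]
force: [-5.6, 2.0, 10.5]
opening: 0.203
grip_force: 57.0
```

The collar is seated: about 10 N upward and no further travel. I'll release and lift.

arm_command(
  steps=[-0.3,0,0,-0.003,0,0,0,0,-0.003,0,0.1,0,0,-0.003,0,0.1,0,0,-0.003,0,0.1,0,0,-0.003,0],
)

```text
clock: 15.87
tool_pos: [0.5879, -0.139, 0.1221]
tool_rot: [3.134, -0.219, 0.0]
force: [-0.1, 0.6, 0.6]
opening: 0.557
grip_force: 0.0
```

arm_command(
  steps=[0.1,0,0,-0.02,0,0.1,0,0,-0.05,0,0.1,0,0,-0.09,0,0.1,-0.03,0,-0.12,0,0.1,-0.06,0,-0.13,0],
)

```text
clock: 16.28
tool_pos: [0.5308, -0.1318, 0.2582]
tool_rot: [3.131, -0.217, 0.014]
force: [-0.0, -0.8, 1.9]
opening: 0.546
grip_force: 0.0
```

arm_command(
  steps=[0.1,-0.03,0,0,0,0.1,-0.06,0,0,0,0.1,-0.09,0,0,0,0.1,-0.1,0,0,0,0.1,-0.1,0,0,0],
)

```text
clock: 16.7
tool_pos: [0.4278, -0.1163, 0.2522]
tool_rot: [3.134, -0.22, 0.001]
force: [-0.1, -1.1, 0.7]
opening: 0.551
grip_force: 0.0
```

```bash
python3 -c "
from h import *
t=bot.read_camera('top')[:,:,::-1];s=bot.read_camera('scene')[:,:,::-1]
a=cv2.resize(t[110:230,200:360],(400,300),interpolation=cv2.INTER_CUBIC)
b=cv2.resize(s[165:285,190:350],(800,600),interpolation=cv2.INTER_CUBIC)
b[:225,500:]=a[40:265,50:350]
cv2.imwrite('pics/fin.png',cv2.convertScaleAbs(b,alpha=1.5))
"
```

```text
(no output)
```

View pics/fin.png

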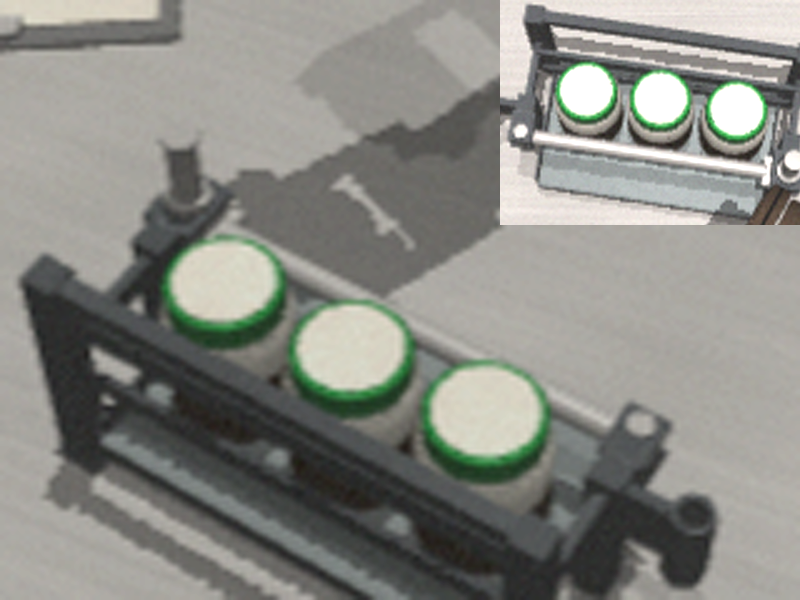

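The picture shows the pin upright in the keeper with its collar down (183,185). The bar is shut in front of the jars, all three jars are upright in line, and the parking tube is empty (695,515). I'll hand the job in.

```bash
python3 -c "
from rig import bot
print(bot.sign_off())"
```

```text
the job is handed in; nothing more can be done
None
```

I handed the job in at about 17 s of the 72 s limit; no verdict came back. The last picture shows all three jars upright in the row, the gate bar shut, and the locking pin upright in the keeper with its collar seated.

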